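# Snap the cover shut on a control unit

### The arm

A 6-joint arm with a two-finger parallel gripper is mounted at the origin on the work surface. World frame = base frame: x ahead of the robot, y to its left, z up, the work surface at z = 0. Lengths are in m, angles in rad, forces in N, time in s.
With the tool pointing down it reaches from about 0.275 to 1 m from the base axis. Payload 8.4 kg.
Tool frame: the origin (TCP) lies on the centre line of the jaws, within the pads' length; the fingertips stand 17 mm ahead of it and the grasp point (between the pads) lies 2 mm behind it (bot.tcp_to_tips is the y of the fingertips in the tool frame, in m); y points along the fingers, z is the direction in which the jaws open and shut, and the axes are right-handed (so a half turn about y gives the same grasp; the last joint's range is limited). The gripper opens to 85 mm and grips with 20 to 120 N. Pads are 22 mm wide; open, the fingers measure 114 mm over their backs; the gripper's body (76 mm by 85 mm) begins 54 mm behind the grasp point. The pads swing forward as they close: fully open they stand 13 mm farther back than shut.
Start: joints at [-1.306, 0.353, 1.633, -0, 1.155, -0.002], TCP at [0.165, -0.603, 0.248] pointing down, gripper open.
Joint ranges: [-2.63, 2.63], [-0.92, 2.1], [0.06, 2.66], [-1.3, 4.44], [0, 2.69], [-3.02, 3.02]. Speed limits (rad/s): [2.22, 2.22, 2.79, 3.14, 3.14, 3.14].

### API

Orientations are given as a unit quaternion [x, y, z, w].
In Python, from workcell import bot, hand, kinematics, get_obs, vision, hand_in gives the robot as it stands. The module is installed in compiled form; this text tells all that it offers. Calls block until the motion is done:
- bot.reach(position, orientation): joint-space move of the TCP to a pose.
- bot.servo_line(position, ori=None, velocity=0.15): straight line of the TCP; ori=None keeps the orientation; velocity is the mean speed in m/s.
- bot.goto_joints(angles): joint-space move.
- hand.move_gripper(opening, strength=None): finger opening in m; strength is the grip in N (None keeps the last); returns when the fingers have stopped.
- bot.dwell(seconds).
- kinematics.solve_ik(position, orientation): joint angles nearest the present ones, or None.
- get_obs(): the state.
- vision.read_camera(name): name is "scene" or "top" or "wrist"; returns a dict with "frame" (384x512x3 uint8, red, green, blue), "intrinsics" (3x3 intrinsics, pixels), "view" (4x4, takes a point from world to camera coordinates). Camera axes: x right, y down, z forward; pixel columns grow to the right and rows downward; lengths in m; the calibration is good to about 2 mm. A picture is of the moment at which its call begins. There is no depth.
A pose or a line that the arm cannot do raises bot.IKError and nothing moves.
- hand_in(): hands the job in, once; it reports no verdict.
The state is a dict: "time_s": time; "joint_pos": joint angles; "joint_vel": joint speeds; "joint_efforts": joint torques, N m; "position": TCP position; "orientation": TCP orientation; "wrist_force": force on the tool from outside, world axes, zero at the start; "ft_torque": the same for the moment, N m; "gripper_width": finger opening in m.
Only numpy, scipy, OpenCV 4.12 (cv2) and the standard library are available. Lean on these libraries where they do the work, as an engineer would, in place of code of your own. Each camera call takes 0.05 s, during which the arm holds its last target.

### The job

The rim of the cover on the control-unit housing is still standing up on all four sides: press each of the four rim flaps down with your fingertips, working round the rim, until it clicks shut and lies flat. Press firmly but do not crush the housing; do not pick it up, tip it or shove it out of its place, and leave the screwdriver, the jar and the transformer where they are.

Things in the scene. Friction and masses are not known exactly. Their poses are not given: they have to be found in the camera images.
- housing: Loose dark-grey plastic control-unit housing standing on the bench, about 0.9 kg: 130 mm along its x, 180 mm along its y, walls 53 mm high; origin at the centre of its underside, z up. A light-grey cover lies on it, with a snap-fit rim flap 31 mm wide along each of its four sides. Two cable glands stick out 16 mm from its +x wall. It slides if pushed sideways.
- cover_middle (a point): Centre of the top of the cover's fixed middle panel (76 x 126 mm, with vent slots), 58.5 mm above the housing's underside; the cover's four 29 mm square corners are fixed too, at the same height. Nothing to press here.
- flap_far (a joint): Rim flap on the far (+x of the housing's frame) side, 122 mm long, hinged along its inner edge to the middle panel: 0 = open (outer edge standing up about 9 mm), 0.30 rad = fully snapped shut (flat, its top 60 mm above the housing's underside). Pressed on its ridges it resists with up to about 10 N, gives half-way, clicks home and stays; let go before half-way, it springs back up.
- ridge_far (a point): Centre of the top of the three raised thumb ridges (each 36 mm long, together 13 mm wide) in the middle of the far flap: the place to press, 19 mm outward from the flap's hinge line. It moves with the flap: about 67 mm above the housing's underside when open, 61.5 mm when shut.
- flap_left (a joint): Rim flap on the left (+y of the housing's frame) side, 72 mm long, hinged along its inner edge to the middle panel: 0 = open (outer edge standing up about 9 mm), 0.30 rad = fully snapped shut (flat, its top 60 mm above the housing's underside). Pressed on its ridges it resists with up to about 10 N, gives half-way, clicks home and stays; let go before half-way, it springs back up.
- ridge_left (a point): Centre of the top of the three raised thumb ridges (each 36 mm long, together 13 mm wide) in the middle of the left flap: the place to press, 19 mm outward from the flap's hinge line. It moves with the flap: about 67 mm above the housing's underside when open, 61.5 mm when shut.
- flap_near (a joint): Rim flap on the near (-x of the housing's frame) side, 122 mm long, hinged along its inner edge to the middle panel: 0 = open (outer edge standing up about 9 mm), 0.30 rad = fully snapped shut (flat, its top 60 mm above the housing's underside). Pressed on its ridges it resists with up to about 10 N, gives half-way, clicks home and stays; let go before half-way, it springs back up.
- ridge_near (a point): Centre of the top of the three raised thumb ridges (each 36 mm long, together 13 mm wide) in the middle of the near flap: the place to press, 19 mm outward from the flap's hinge line. It moves with the flap: about 67 mm above the housing's underside when open, 61.5 mm when shut.
- flap_right (a joint): Rim flap on the right (-y of the housing's frame) side, 72 mm long, hinged along its inner edge to the middle panel: 0 = open (outer edge standing up about 9 mm), 0.30 rad = fully snapped shut (flat, its top 60 mm above the housing's underside). Pressed on its ridges it resists with up to about 10 N, gives half-way, clicks home and stays; let go before half-way, it springs back up.
- ridge_right (a point): Centre of the top of the three raised thumb ridges (each 36 mm long, together 13 mm wide) in the middle of the right flap: the place to press, 19 mm outward from the flap's hinge line. It moves with the flap: about 67 mm above the housing's underside when open, 61.5 mm when shut.
- screwdriver: Loose screwdriver lying on the bench beyond the housing's +x side; bystander, not to be moved. Under 40 mm high.
- jar: Loose glass jar with a steel lid, 60 mm across, 75 mm high, on the housing's +y side; origin at the centre of its underside; bystander.
- transformer: Loose small copper-wound transformer, 56 x 50 mm, 58 mm high, on the housing's -y side; origin at the centre of its underside; bystander.

How it is judged:
By the outcome, as a careful person would: the job done as asked, in the order asked, and still so for the second after the job is handed in, with the robot touching nothing.
It also fails if it takes over 48 s, if anything falls off the work surface, if the arm or the gripper's body presses on something with over 40 N, if the wrist force passes 120 N, or if a joint passes its speed limit or range.

## Working session

There is one attempt and no reset: what is moved stays moved. The work goes in short steps, each a Python script; the robot and the scene stay as the last script left them, time stands still between calls to the robot, and variables do not carry over. Pictures are saved under pics/ and viewed, and the job is handed in when it is done.

```bash
mkdir -p pics; python3 - <<'E'
from workcell import bot,hand,get_obs,vision
import cv2,numpy as np
for n in ["scene","top","wrist"]:
    c=vision.read_camera(n); cv2.imwrite(f"pics/a_{n}.png",c["frame"][:,:,::-1]); print(n,c["intrinsics"].round(1).tolist(),c["view"].round(3).tolist())
o=get_obs();print(o)
E
```

```text
scene [[363.7, 0.0, 259.6], [0.0, 363.7, 195.3], [0.0, 0.0, 1.0]] [[-0.386, 0.923, 0.012, 0.184], [0.797, 0.34, -0.5, -0.461], [-0.465, -0.183, -0.866, 1.147], [0.0, 0.0, 0.0, 1.0]]
top [[496.2, 0.0, 253.2], [0.0, 496.2, 194.1], [0.0, 0.0, 1.0]] [[0.021, -1.0, -0.007, 0.054], [-0.98, -0.019, -0.198, 0.614], [0.198, 0.011, -0.98, 1.014], [0.0, 0.0, 0.0, 1.0]]
wrist [[290.4, 0.0, 253.5], [0.0, 290.4, 192.5], [0.0, 0.0, 1.0]] [[0.264, -0.965, -0.001, -0.625], [-0.918, -0.251, 0.307, -0.04], [-0.296, -0.08, -0.952, 0.38], [0.0, 0.0, 0.0, 1.0]]
{'time_s': 0.15, 'joint_pos': array([-1.30642531e+00,  3.53518635e-01,  1.63394347e+00,  1.25080031e-05,
        1.15520202e+00, -2.38553136e-03]), 'joint_vel': array([ 0.00202458, -0.00210115, -0.00201189,  0.00052499,  0.0020951 ,
       -0.00039127]), 'joint_efforts': array([-4.35954080e-04, -6.05633068e+01, -3.42339206e+01, -1.37744560e-04,
        6.01444379e-03, -2.66294950e-05]), 'position': array([ 0.16467688, -0.60256593,  0.24772415]), 'orientation': array([-0.09407698,  0.70120271, -0.7004505 ,  0.09398604]), 'wrist_force': array([ 0.53281784, -0.32761491, -0.02894085]), 'ft_torque': array([-0.02385582, -0.04283311,  0.00045637]), 'gripper_width': 0.08549187859304198}
```

View pics/a_top.png

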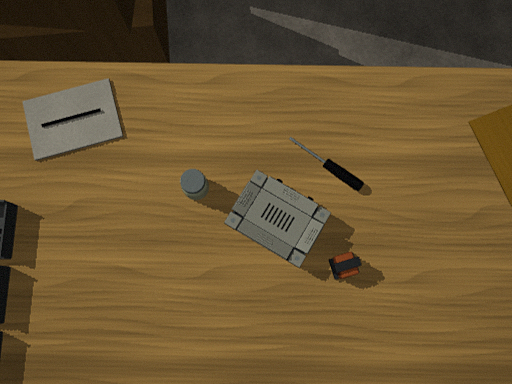

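View pics/a_scene.png

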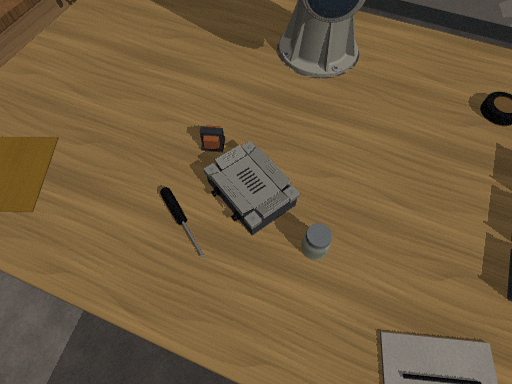

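The top view shows the housing centred near (277,217), glands at about (280,181) and (310,198) on its +x side, the jar at (194,183), the transformer at (345,265) and the screwdriver at about (330,165). I'll segment the cover next.

```bash
cat > h.py <<'E'
import numpy as np,cv2
from workcell import bot,hand,kinematics,get_obs,vision
def ray(c,u,v,z):
    K,V=c["intrinsics"],c["view"]; R,t=V[:3,:3],V[:3,3]
    d=R.T@np.linalg.inv(K)@np.array([u,v,1.]); o=-R.T@t
    return o+d*(z-o[2])/d[2]
def proj(c,p):
    q=c["view"][:3,:3]@np.asarray(p)+c["view"][:3,3]; q=c["intrinsics"]@q; return q[:2]/q[2]
E
python3 - <<'E'
from h import *
for n,x0,y0,x1,y1 in [("top",165,120,385,285),("scene",150,110,350,270)]:
    f=cv2.imread(f"pics/a_{n}.png")[y0:y1,x0:x1]
    s=3.6 if n=="top" else 3.7
    cv2.imwrite(f"pics/b_{n}.png",cv2.resize(f,None,fx=s,fy=s,interpolation=cv2.INTER_CUBIC))
E
```

```text
(no output)
```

View pics/b_top.png

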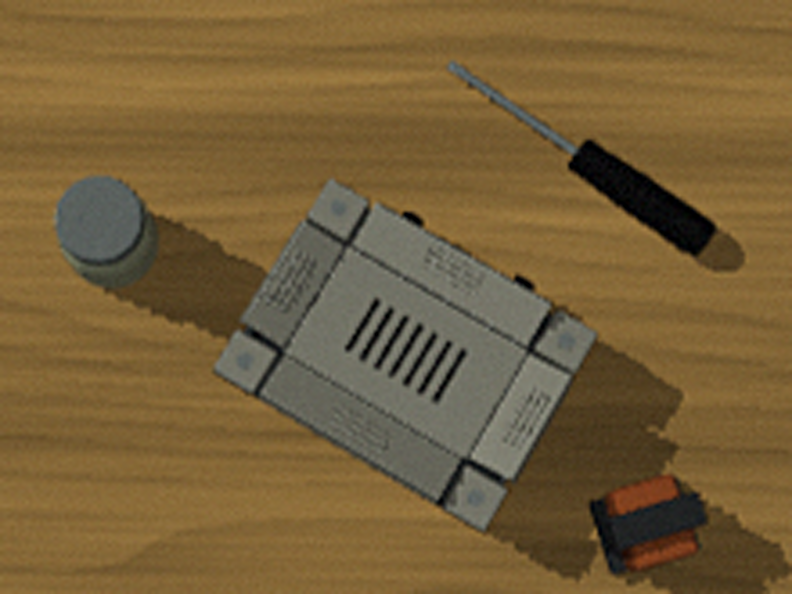

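View pics/b_scene.png

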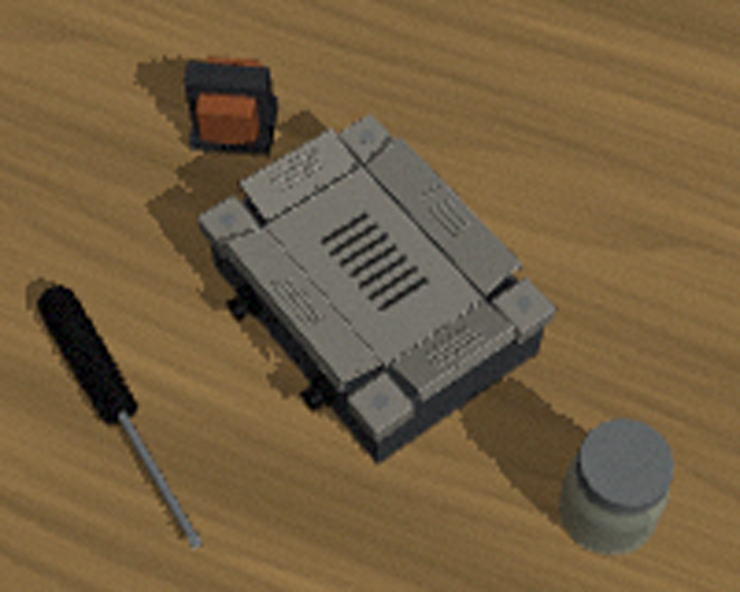

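```bash
cat >> h.py <<'E'
def down(yaw):  # tool y -> -z world; tool z (jaw dir) along yaw
    from scipy.spatial.transform import Rotation as R
    z=np.array([np.cos(yaw),np.sin(yaw),0]); y=np.array([0,0,-1.]); x=np.cross(y,z)
    return R.from_matrix(np.c_[x,y,z]).as_quat()
E
python3 - <<'E'
from h import *
import json
C={n:vision.read_camera(n) for n in("top","scene")}
px={"top":(np.array([[340,207],[567,341],[475,498],[245,360]])+.5)/3.6-.5+[165,120],
"scene":(np.array([[381,402],[228,219],[367,136],[526,303]])+.5)/3.7-.5+[150,110]}
for n in px:
    P=np.array([ray(C[n],*p,.0585) for p in px[n]]) # FL(+x+y),FR(+x-y),NR,NL
    c=P.mean(0); ex=(P[0]+P[1]-P[2]-P[3]); ey=(P[0]+P[3]-P[1]-P[2])
    print(n,c.round(4),"yaw",np.arctan2(ex[1],ex[0]),np.arctan2(-ey[0],ey[1]),"dims",np.linalg.norm(ex)/2,np.linalg.norm(ey)/2)
    print(P.round(4))
print("jar",ray(C["top"],*((np.array([99,221])+.5)/3.6-.5+[165,120]),.075))
print(bot.tcp_to_tips, get_obs()["time_s"])
E
```

```text
top [0.5648 0.0134 0.0585] yaw -0.5247001136973967 -0.5242821689852827 dims 0.10951035070916826 0.15881095783014146
[[ 0.652   0.0546  0.0585]
 [ 0.5723 -0.0827  0.0585]
 [ 0.4777 -0.028   0.0585]
 [ 0.557   0.1097  0.0585]]
scene [0.5657 0.0143 0.0585] yaw -0.5192574119579609 -0.517426644239421 dims 0.10945461491102326 0.1599879551813779
[[ 0.6532  0.0566  0.0585]
 [ 0.5732 -0.0822  0.0585]
 [ 0.4791 -0.0281  0.0585]
 [ 0.5573  0.1111  0.0585]]
jar [0.63672663 0.1985743  0.075     ]
0.017 0.25
```

```bash
cat >> h.py <<'E'
C0=np.array([.5652,.0138]);YAW=-.522
def tgt(name):
    ux=np.array([np.cos(YAW),np.sin(YAW)]);uy=np.array([-ux[1],ux[0]])
    d={"far":(.057,0),"near":(-.057,0),"left":(0,.082),"right":(0,-.082)}[name]
    return C0+d[0]*ux+d[1]*uy
def yaw_of(name):
    y=YAW+(np.pi/2 if name in("far","near") else 0)
    q=get_obs()["joint_pos"]
    best=None
    for k in(-1,0,1):
        s=kinematics.solve_ik([*tgt(name),.107],down(y+k*np.pi))
        if s is not None:
            e=np.abs(np.array(s)-q).max()
            if best is None or e<best[0]: best=(e,y+k*np.pi,s)
    return best[1],best[2]
def press(name,fmax=22,zmin=.060):
    T=bot.tcp_to_tips; xy=tgt(name); y,s=yaw_of(name); o=down(y)
    bot.reach([*xy,.095+T],o); f0=get_obs()["wrist_force"]
    bot.servo_line([*xy,.071+T],velocity=.05)
    z=.071
    while z>zmin:
        z-=.001; bot.servo_line([*xy,z+T],velocity=.02)
        ob=get_obs(); f=ob["wrist_force"]-f0
        print(name,round(z,4),round(ob["position"][2]-T,4),f.round(1),round(ob["time_s"],2))
        if f[2]>fmax or np.hypot(*f[:2])>8: print("stop");break
    bot.servo_line([*xy,.085+T],velocity=.08)
E
python3 - <<'E'
from h import *
hand.move_gripper(0,20)
print(get_obs()["gripper_width"],get_obs()["time_s"])
y,s=yaw_of("far");print(y,s)
bot.reach([*tgt("far"),.16],down(y)); print(get_obs()["position"],get_obs()["time_s"])
press("far")
c=vision.read_camera("wrist");cv2.imwrite("pics/c_wrist.png",c["frame"][:,:,::-1])
E
```

```text
-0.00020814118797575992 1.0167
1.0487963267948965 [-2.62245816e-02  4.98125371e-01  1.76443465e+00 -4.44089210e-16
  8.79032631e-01 -1.07502091e+00]
[ 0.61467274 -0.01546862  0.1601182 ] 3.65
far 0.07 0.0702 [ 0.3 -0.2  0.3] 4.84
far 0.069 0.0691 [0.6 0.5 0.2] 5.09
far 0.068 0.0687 [-1.5  0.1  7.8] 5.34
far 0.067 0.068 [-0.9  0.6  9.2] 5.59
far 0.066 0.0668 [ 0.6 -1.9  5.3] 5.84
far 0.065 0.065 [ 0.1 -0.4 -0.1] 6.09
far 0.064 0.0637 [ 0.8 -0.4 -1. ] 6.34
far 0.063 0.0628 [ 0.9 -0.4  0.1] 6.59
far 0.062 0.0619 [-0.5  1.5  0.6] 6.84
far 0.061 0.0615 [-0.7  0.1  5. ] 7.09
far 0.06 0.0613 [-4.3  0.3 12.8] 7.34
```

View pics/c_wrist.png

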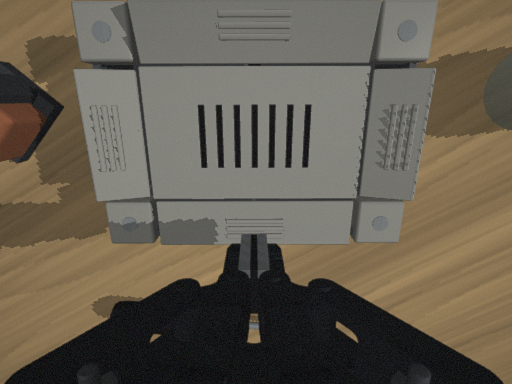

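The far flap gave at about 65 mm and bottomed firmly at 61.5 mm. In the wrist view it lies flush with its corners at about (255,225). I'll press left next, then near, then right.

```bash
python3 - <<'E'
from h import *
for n in("left","near","right"):
    p=get_obs()["position"]; bot.servo_line([p[0],p[1],.135],velocity=.15)
    press(n)
    c=vision.read_camera("wrist");cv2.imwrite(f"pics/d_{n}.png",c["frame"][:,:,::-1])
p=get_obs()["position"]; bot.servo_line([p[0],p[1],.2],velocity=.15)
bot.goto_joints([-1.306,0.353,1.633,0,1.155,-0.002])
for n in("top","scene"):
    c=vision.read_camera(n)["frame"][:,:,::-1]
    x0,y0,x1,y1=(165,120,385,285) if n=="top" else (150,110,350,270)
    cv2.imwrite(f"pics/e_{n}.png",cv2.resize(c[y0:y1,x0:x1],None,fx=3.6 if n=="top" else 3.7,fy=3.6 if n=="top" else 3.7,interpolation=cv2.INTER_CUBIC))
print(get_obs()["time_s"],get_obs()["wrist_force"])
E
```

```text
left 0.07 0.0702 [-0.4  0.4 -0.6] 10.38
left 0.069 0.0691 [-0.6 -0.1 -0.2] 10.62
left 0.068 0.0687 [-2.2  0.2  6.4] 10.88
left 0.067 0.068 [-3.2 -0.7  9.2] 11.12
left 0.066 0.0669 [-2.   1.2  6.5] 11.38
left 0.065 0.0649 [-0.4 -0.7 -1.3] 11.62
left 0.064 0.0637 [-0.4  0.7 -0.8] 11.88
left 0.063 0.0629 [-0.7 -0.4 -0.7] 12.12
left 0.062 0.0619 [-0.3 -0.3 -0.3] 12.38
left 0.061 0.0615 [-2.2 -1.1  3.8] 12.62
left 0.06 0.0613 [-5.4 -0.9 13.2] 12.88
near 0.07 0.0702 [ 0.8  0.5 -0. ] 15.99
near 0.069 0.0691 [ 0.3 -0.8 -0.9] 16.24
near 0.068 0.0686 [-1.   0.8  8.2] 16.49
near 0.067 0.0677 [-2.6  1.2 10.4] 16.74
near 0.066 0.0662 [-1.6  1.9  4.9] 16.99
near 0.065 0.0649 [ 1.1 -0.9  0.3] 17.24
near 0.064 0.0638 [ 0.4 -0.4 -0.5] 17.49
near 0.063 0.0629 [0.8 0.1 0.1] 17.74
near 0.062 0.0619 [ 0.4 -0.1  0. ] 17.99
near 0.061 0.0614 [-1.  -0.6  5.7] 18.24
near 0.06 0.0612 [-4.1 -0.2 18. ] 18.49
right 0.07 0.0702 [ 1.7 -0.  -0.7] 21.51
right 0.069 0.0691 [1.7 0.4 0.2] 21.76
right 0.068 0.0686 [-1.2 -0.   8.3] 22.01
right 0.067 0.0678 [-1.2 -0.4 10.2] 22.26
right 0.066 0.0664 [-1.  -2.8  4.4] 22.51
right 0.065 0.0649 [ 1.   1.  -0.2] 22.76
right 0.064 0.0638 [ 1.9 -0.2  0.3] 23.01
right 0.063 0.0629 [ 0.5  0.6 -0.7] 23.26
right 0.062 0.0619 [ 1.3  0.4 -0.9] 23.51
right 0.061 0.0614 [-0.4 -0.   6.3] 23.76
right 0.06 0.0612 [-3.6  1.3 16.5] 24.01
27.7583 [-0.26640426  0.33199126 -0.49740936]
```

View pics/e_top.png

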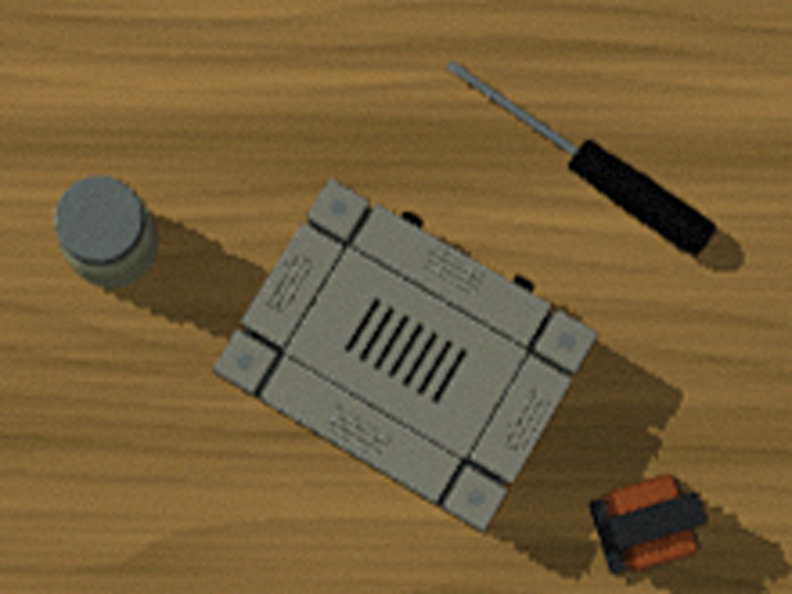

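View pics/e_scene.png

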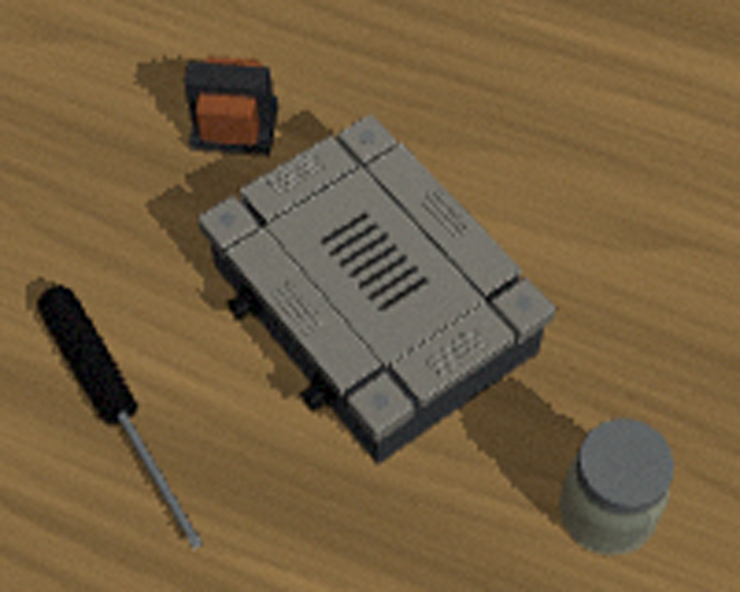

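View pics/d_right.png

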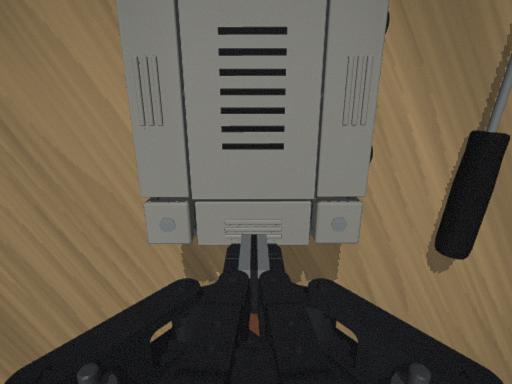

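In the top crop all four flaps are flat and evenly shaded. The corner dimples are still at (340,207), (567,341), (475,498) and (245,360), so the housing hasn't moved, and neither have the jar, transformer or screwdriver. I'm handing it in.

```bash
python3 -c "
from workcell import hand_in;print(hand_in())"
```

```text
the job is handed in; nothing more can be done
None
```

All four rim flaps are pressed shut, and the job was handed in at about 28 s of the 48 s allowed. I pressed them with the closed fingertips going round the rim: far, left, near, right.

- **Clicks:** each flap resisted with 9–10 N, gave at about 65–66 mm, then came up against a firm stop at about 61.3 mm, which matches the shut height. The highest pressing force I recorded was 18 N.
- **Last pictures:** the top and scene views show all four flaps flat. By eye against the first pictures, the housing, jar, transformer and screwdriver are where they were. The arm is back at its start pose, touching nothing.
- **Disagreements:** no check failed. The two cameras placed the housing within about 1.3 mm of each other.

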